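# Clamp the squat bottle at four clicks and hold the lever

## Robot

A 7-joint arm with a two-finger parallel gripper is mounted at the origin on the work surface. World frame = base frame: x ahead of the robot, y to its left, z up, the work surface at z = 0. Lengths are in m, angles in rad, forces in N, time in s.
With the tool pointing down it reaches from about 0.425 to 0.875 m from the base axis. Payload 4.7 kg.
Tool frame: the origin (TCP) lies at the very end of the fingers, on their centre line; the grasp point (between the pads) lies behind it (ctrl.tcp_to_grasp is the y of the grasp point in the tool frame, in m); y points along the fingers, x is the direction in which the jaws open and shut, and the axes are right-handed (so a half turn about y gives the same grasp; the last joint's range is limited). The gripper opens to 87 mm and grips with 3 to 60 N. Pads are 19 mm wide; open, the fingers measure 117 mm over their backs; the gripper's body (75 mm by 190 mm) begins 51 mm behind the grasp point.
Start: joints at [1.121, 0.321, -0.07, 1.45, 0.023, 1.371, -0.057], TCP at [0.291, -0.581, 0.223] pointing down, gripper open.
Joint ranges: [-2.86, 2.86], [-0.3, 2.09], [-1.38, 1.24], [0.06, 2.45], [-1.56, 4.7], [0.09, 2.05], [-2.69, 2.69]. Speed limits (rad/s): [2.57, 2.57, 3.14, 3.14, 3.14, 3.14, 3.14].

## Interface

Orientations are given as a rotation vector (axis times angle).
In Python, from bench import ctrl, get_image, workorder gives the robot as it stands.
- The arm moves only by the tool drive_tool, never from a script. Its argument "increments" is text: rows parted by semicolons, each of 5 numbers parted by spaces: the shift along the tool's x, y, z in mm, then the turn about the tool's y in degrees, then the closure in counts, from 0 (fully open) to 255 (shut). In form: tx ty tz yaw fingers; .... A call has 1 to 20 rows; each row shifts and turns the commanded pose from where the row before left it, along the tool's axes as they then stand; what a row does not reach is not made up. A row lasts 1/8 s, in which the tool goes at most 62.5 mm and 10.7 degrees, less where a joint would pass 70% of its speed; a pose out of reach is approached as far as the arm can. A call is refused whole if a number of a shift passes 62.5 or a number of a turn 10.7, either way. A call with a gripper value outside its range is refused whole. The fingers move at their own pace and stop on an object; "squeeze" is the grip in N (left out, the last holds). Time passes only in rows, so rows that do not move let the fingers close. It gives the time, the measured TCP pose, the force and the opening at its end, in the units of the state.
- ctrl.get_state(): the state, without advancing time (a new reading comes with each control period).
- get_image(name): name is "side" or "top" or "wrist"; returns a dict with "img" (400x640x3 uint8, red, green, blue), "mtx" (3x3 intrinsics, pixels), "camera_from_world" (4x4, takes a point from world to camera coordinates). Camera axes: x right, y up, looking along -z (the intrinsics and any distortion apply to the point x, -y, -z); pixel columns grow to the right and rows downward; lengths in m; the calibration is good to about 2 mm. A picture is of the moment at which its call begins. There is no depth.
- workorder.close_job(): hands the job in, once; it reports no verdict.
The state is a dict: "time": time; "joint_positions": joint angles; "qd": joint speeds; "joint_torque": joint torques, N m; "position": TCP position; "tool_rot": TCP orientation; "ft_force": force on the tool from outside, world axes, zero at the start; "torque": the same for the moment, N m; "grip_width": opening from 0.0 (shut) to 1.0 (fully open).
Only numpy, scipy, OpenCV 4.12 (cv2) and the standard library are available. Lean on these libraries where they do the work, as an engineer would, in place of code of your own. Each camera call takes 0.05 s, during which the arm holds its last target.

## Task

Push the squat glass bottle along the worktop, upright and without lifting it, into the open seat of the bottle clamp until it stands against the end stop. Then swing the clamp's ratchet lever exactly four clicks from rest, never a fifth, so that the rubber pad closes on the bottle, and keep hold of the lever's handle there: its spring throws it back if let go, so finish while still holding it. Leave the other things on the worktop where they stand.

Things in the scene. Friction and masses are not known exactly. Their poses are not given: they have to be found in the camera images.
- vial: the bottle to clamp: squat round clear glass bottle with a paper label band and an aluminium crimp cap; body 58 mm diameter up to 50 mm height, then shoulder, neck and cap (32 mm diameter), 75 mm tall in all, about 0.22 kg; far lower than the other bottles. Origin: centre of its underside. Starts 140 to 210 mm out from the seat on its open (+y) side.
- clamp: bottle clamp fixed to the worktop, its x axis away from the robot, turned up to 0.2 rad. Origin: on the worktop, at the axis of a bottle touching both end stop and near wall. The seat is open to +y: the bottle enters along -y on the bare worktop. Grey housing beyond the pad: x 81 to 136, y -45 to 30 mm, 46 high. Base plate 8 mm high: x -30 to 135, y -220 to -45 mm.
- end_stop (a point): middle of the seat's end stop face, 29 mm to the clamp's -y of its origin, 20 mm up. Aluminium block 40 mm high, 16 mm thick, from x = -41 to 81 mm of the clamp; faces +y.
- near_wall (a point): middle of the inner face (facing +x) of the seat's near wall, 29 mm to the clamp's -x of its origin, 20 mm up. Aluminium, 40 mm high, 12 mm thick, from y = -45 to 11 mm of the clamp.
- pad: black rubber pad opposite the near wall, 26 mm wide along y, 30 mm high. Origin: middle of its face, 28 mm up; at rest 45 mm to the clamp's +x of its origin, so a bottle has 16 mm of sideways room. The lever drives it to -x by 30 mm per rad. It is sprung (1.5 N, then 0.5 N per mm), meets the bottle around the fourth click and then presses it on the near wall with about 4 N.
- lever (a joint): turn of the flat steel ratchet lever about its upright pivot, rad: 0 at its rest stop, growing clockwise seen from above (handle moves towards the bottle), end 1.1. A spring always drives it back to 0 (0.4 to 0.5 N m, about 4 N at the handle); the pawl does not lock. Clicks 0.16 rad apart (17.6 mm at the handle); the first at 0.09 to 0.19 rad, differing each time.
- pivot (a point): top of the lever's upright pivot, at x = 30, y = -150 mm of the clamp, 40 mm up. Feel at the handle: near each tooth resistance climbs by 2 to 4 N, falls smoothly while the tooth passes under the pawl (its crest, with the resistance back to the spring's own, is the click), falls to 2 to 4 N less, then jumps up abruptly when the pawl meets the next tooth, 0.08 rad after the click.
- handle_top (a point): centre of the top of the lever's handle: upright black plastic pin, 16 mm diameter, 62 mm free above the arm (arm top 34 mm, pin top 96 mm above the worktop), 110 mm from the pivot. At rest the arm points from the pivot along the clamp's -x, turned 0.8 rad towards its -y: handle at about x = -47, y = -229 mm of the clamp.
- handle: the same handle pin as a body, a sleeve that turns freely on its own upright axis; origin on its axis, 65 mm below its top.
- pawl: small brass block (34 x 26 x 30 mm) with a sprung pawl riding on the lever's teeth. Origin: on the pivot axis, 8 mm above the worktop; x axis from the pivot to the pawl (block centre 93 mm out). It is set up to 0.05 rad either way from the clamp's x axis, which shifts the clicks: turned by f counter-clockwise from it, click n comes at lever angle 0.14 + 0.16 (n - 1) - f.
- tall_a: bystander: tall infusion bottle, 72 mm diameter, 185 mm tall, grey cap; origin under its centre
- tall_b: bystander: another tall infusion bottle, 72 x 185 mm; origin under its centre
- tall_c: bystander: infusion bottle, 60 mm diameter, 150 mm tall; origin under its centre
- carton: bystander: white medicine carton 45 x 85 x 35 mm (x, y, z); origin under its centre
- pill_jar: bystander: small jar with a white cap, 40 mm diameter, 55 mm tall; origin under its centre
- tape: bystander: roll of paper tape, 64 mm diameter, 18 mm high, lying flat; origin under its centre
- beaker: bystander: steel cup, 68 mm diameter at the rim, 85 mm tall; origin under its centre

How it is judged:
By the outcome, as a careful person would: the job done as asked, in the order asked, and still so for the second after the job is handed in, while the arm keeps its last pose, push and grip.
It also fails if it takes over 72 s, if anything falls off the work surface, if the arm or the gripper's body presses on something with over 40 N, if the wrist force passes 120 N, or if a joint passes its speed limit or range.

## Working session

There is one attempt and no reset: what is moved stays moved. The work goes in short steps, Python scripts to look and compute and a tool call to move; the robot and the scene stay as the last step left them, time stands still between calls to the robot, and variables do not carry over. Pictures are saved under pics/ and viewed, and the job is handed in when it is done.

Besides the shell and the picture viewer there is one more tool, called by a JSON object that holds its "api" and its "payload". drive_tool: Moves the arm, as the interface text tells. Its arguments: {"type":"object","properties":{"increments":{"type":"string"},"squeeze":{"type":"number"}},"required":["increments"]}

```bash
mkdir -p pics; ls
python3 - <<'E'
from bench import ctrl,get_image
import cv2
s=ctrl.get_state()
for k in s: print(k,s[k])
print(ctrl.tcp_to_grasp)
for n in("side","top","wrist"):
    d=get_image(n); cv2.imwrite(f"pics/{n}0.png",d["img"][:,:,::-1]); print(n,d["mtx"],d["camera_from_world"].round(3),[k for k in d])
E
```

```text
pics
time 0.0
joint_positions [ 1.12107921  0.32181853 -0.07009843  1.45164754  0.02261324  1.37081516
 -0.05693168]
qd [ 0.00121799 -0.00108172  0.00087138  0.00043314 -0.00037623  0.00056363
  0.00084784]
joint_torque [-1.51309710e-04 -4.91293573e+01 -4.03990243e-01 -3.12527382e+01
 -6.39684917e-02  4.37988248e-02  1.80615825e-04]
position [ 0.29050057 -0.58085867  0.22147832]
tool_rot [-1.39269687  0.86238501 -0.85964791]
ft_force [ 0.00369222 -0.76232081  0.22762417]
torque [ 0.01495797  0.03538688 -0.05398307]
grip_width 1.0030756010031654
-0.0187
side [[496.36017222   0.         322.54926025]
 [  0.         496.36017222 200.29575806]
 [  0.           0.           1.        ]] [[-0.847 -0.531  0.002  0.483]
 [ 0.394 -0.627  0.672 -0.281]
 [-0.355  0.571  0.74  -1.186]
 [ 0.     0.     0.     1.   ]] ['img', 'mtx', 'camera_from_world']
top [[423.63824576   0.         308.44410014]
 [  0.         423.63824576 195.67900209]
 [  0.           0.           1.        ]] [[ 0.007 -1.     0.004  0.012]
 [ 0.984  0.008  0.179 -0.598]
 [-0.179  0.003  0.984 -1.187]
 [ 0.     0.     0.     1.   ]] ['img', 'mtx', 'camera_from_world']
wrist [[302.31772655   0.         315.45522188]
 [  0.         302.31772655 197.11692468]
 [  0.           0.           1.        ]] [[ 0.448 -0.894 -0.002 -0.65 ]
 [ 0.858  0.43  -0.28   0.033]
 [ 0.252  0.123  0.96  -0.391]
 [ 0.     0.     0.     1.   ]] ['img', 'mtx', 'camera_from_world']
```

View pics/top0.png

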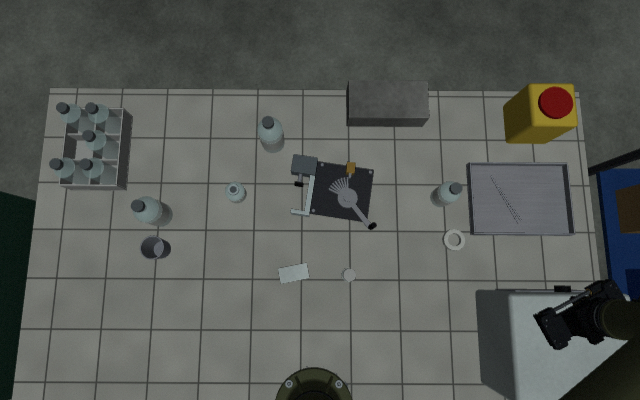

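View pics/side0.png

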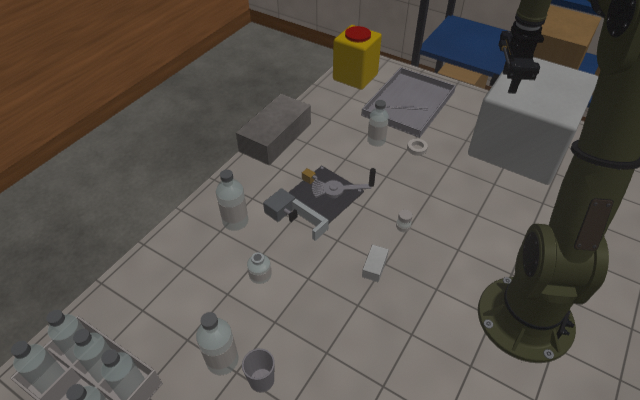

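View pics/wrist0.png

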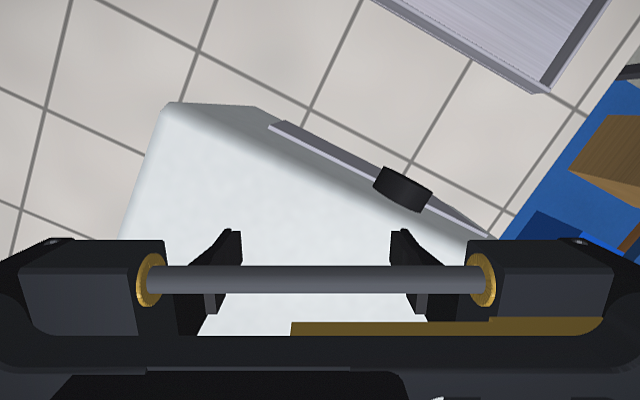

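The top view shows the vial at about (235,192), the clamp at about (330,190) with the handle top at (372,226), the carton at (293,273) and the jar at (349,274). I'll zoom in next.

```bash
cat > h.py <<'E'
import numpy as np,cv2
from bench import ctrl,get_image
from scipy.spatial.transform import Rotation as R
def ray(d,u,v):
    K=d["mtx"];T=d["camera_from_world"]
    c=np.array([(u-K[0,2])/K[0,0],-(v-K[1,2])/K[1,1],-1.])
    Rm=T[:3,:3];o=-Rm.T@T[:3,3];return o,Rm.T@c
def plane(d,u,v,z):
    o,r=ray(d,u,v);return o+r*(z-o[2])/r[2]
def proj(d,p):
    K=d["mtx"];T=d["camera_from_world"];c=T[:3,:3]@np.asarray(p)+T[:3,3]
    return np.array([K[0,0]*c[0]/-c[2]+K[0,2],K[1,1]*-c[1]/-c[2]+K[1,2]])
def tri(d1,p1,d2,p2):
    o1,r1=ray(d1,*p1);o2,r2=ray(d2,*p2)
    s=np.linalg.lstsq(np.c_[r1,-r2],o2-o1,rcond=None)[0]
    a=o1+r1*s[0];b=o2+r2*s[1];return (a+b)/2,np.linalg.norm(a-b)
def crop(d,x0,x1,y0,y1,k,name):
    cv2.imwrite(name,cv2.resize(d["img"][y0:y1,x0:x1,::-1],None,fx=k,fy=k,interpolation=cv2.INTER_CUBIC))
def clear(img):  # contrast
    return cv2.convertScaleAbs(img,alpha=1.5)
E
python3 - <<'E'
from h import *
t=get_image("top");s=get_image("side")
crop(t,220,385,140,240,4.8,"pics/t1.png")
crop(s,230,390,150,290,4.2,"pics/s1.png")
import pickle;pickle.dump((t,s),open("ts.pkl","wb"))
E
```

```text
(no output)
```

View pics/t1.png

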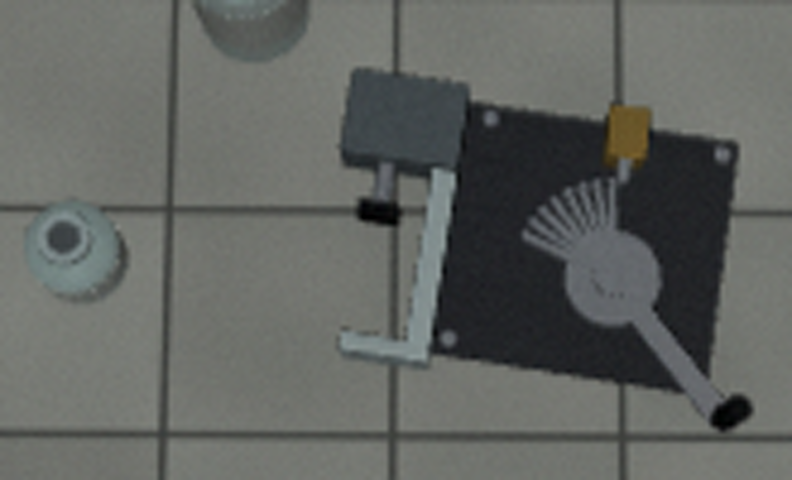

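View pics/s1.png

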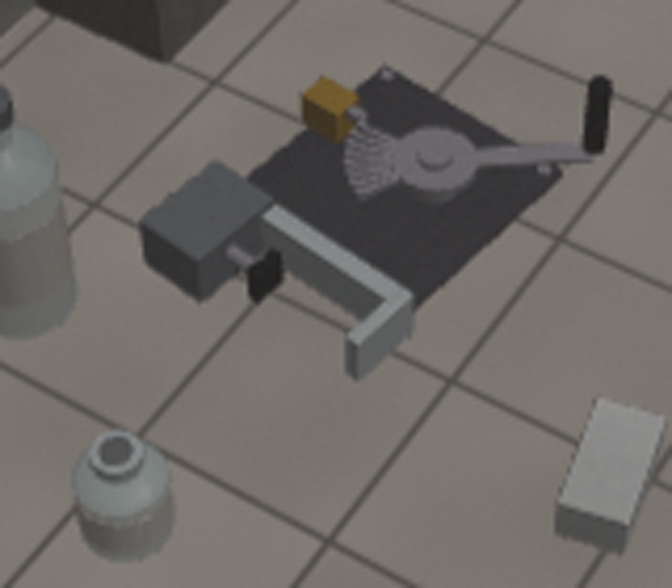

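```bash
cat > fit.py <<'E'
from h import *
import pickle
from scipy.optimize import least_squares
t,s=pickle.load(open("ts.pkl","rb"))
T=lambda c:((c[0]+.5)/4.8-.5+220,(c[1]+.5)/4.8-.5+140)
S=lambda c:((c[0]+.5)/4.2-.5+230,(c[1]+.5)/4.2-.5+150)
obs=[(t,T((737,142)),(135,-220,8)),(t,T((708,392)),(-30,-220,8)),
(t,T((352,68)),(136,30,46)),(t,T((469,84)),(136,-45,46)),(t,T((342,152)),(81,30,46)),
(t,T((340,334)),(-29,11,40)),(t,T((430,168)),(81,-29,40)),(t,T((455,172)),(81,-45,40)),(t,T((412,343)),(-29,-29,40)),
(s,S((386,66)),(135,-220,8)),(s,S((562,174)),(-30,-220,8)),
(s,S((219,161)),(136,-45,46)),(s,S((141,222)),(136,30,46)),(s,S((203,262)),(81,30,46)),
(s,S((345,342)),(-29,11,40)),(s,S((358,350)),(-41,11,40)),(s,S((413,296)),(-41,-45,40))]
W=[(plane(d,*p,c[2]/1e3)[:2],np.array(c[:2])/1e3) for d,p,c in obs]
def Rz(a): return np.array([[np.cos(a),-np.sin(a)],[np.sin(a),np.cos(a)]])
f=lambda q:np.concatenate([q[:2]+Rz(q[2])@c-w for w,c in W])
r=least_squares(f,[.6,0,-.1],loss="soft_l1",f_scale=.002)
if __name__=="__main__":
    print("clamp",r.x); print((f(r.x).reshape(-1,2)*1e3).round(1))
    for dims in((T,t),):pass
    # vial cap z=.075
    print("cap top",plane(t,*T((65,237)),.075)); print("cap side",plane(s,*S((117,450)),.075)); print(tri(t,T((65,237)),s,S((117,450))))
    print("handle",plane(t,*T((742,408)),.096),plane(s,*S((600,80)),.096))
    P=lambda x,y:r.x[:2]+Rz(r.x[2])@np.array([x,y])/1e3
    print("handle pred",P(-47,-229),"pivot",P(30,-150), "reach", np.hypot(*P(30,-150)))
    pt=plane(t,*T((628,115)),.038); print("pawl blk",pt); 
    v=pt[:2]-P(30,-150); print("len",np.hypot(*v),"f",np.arctan2(v[1],v[0])-r.x[2])
E
python3 fit.py
```

```text
clamp [ 0.58683281  0.05550838 -0.14403109]
[[-1.6  0.4]
 [-3.6  2.6]
 [-1.   1.6]
 [-2.   0.6]
 [-1.4  4. ]
 [ 0.3  1.2]
 [-1.5  0.3]
 [-1.4  0.1]
 [-0.2  5.8]
 [ 2.3 -2.2]
 [ 0.7 -5.2]
 [ 3.3 -1.5]
 [ 2.7  0. ]
 [ 3.   1.2]
 [ 2.4 -4.4]
 [ 0.9 -3.7]
 [-1.1 -3.2]]
cap top [0.61184183 0.23412044 0.075     ]
cap side [0.6102538  0.23637233 0.075     ]
(array([0.61228904, 0.23462416, 0.07154685]), np.float64(0.0005022856470496167))
handle [ 0.50926494 -0.16754687  0.096     ] [ 0.50970647 -0.16613536  0.096     ]
handle pred [ 0.50745028 -0.16437435] pivot [ 0.59499213 -0.09724445] reach 0.6028864902097139
pawl blk [ 0.69987111 -0.1091035   0.038     ]
len 0.10554731891979935 f 0.03143562327294294
```

Run:
```python
from fit import *
for n,p,z in [("tall_a",(268,121),.185),("tall_b",(140,203),.185),("tall_c",(456,187),.15),("jar",(349,272),.055),("carton",(293,272),.035),("beaker",(151,243),.085),("tape",(455,239),.018)]:
    print(n,plane(t,*p,z).round(3))
st=ctrl.get_state();M=R.from_rotvec(st["tool_rot"]).as_matrix();print(M.round(3)); 
print("clamp x axis deg",np.degrees(r.x[2]), "tool x deg",np.degrees(np.arctan2(M[1,0],M[0,0])))
P=lambda x,y:r.x[:2]+Rz(r.x[2])@np.array([x,y])/1e3
print("vial c", Rz(r.x[2]).T@(np.array([.6115,.2350])-r.x[:2])*1e3)
for q in [(2,240),(7,120),(7,34)]: print(q,P(*q))
```

```text
tall_a [0.778 0.128 0.185]
tall_b [0.551 0.455 0.185]
tall_c [ 0.607 -0.383  0.15 ]
jar [ 0.378 -0.1    0.055]
carton [0.377 0.06  0.035]
beaker [0.454 0.456 0.085]
tape [ 0.477 -0.419  0.018]
[[ 0.447 -0.     0.894]
 [-0.894  0.001  0.447]
 [-0.001 -1.    -0.   ]]
clamp x axis deg -8.252373459825138 tool x deg -63.426323040335475
vial c [ -1.35131154 181.17363745]
(2, 240) [0.62326017 0.29273622]
(7, 120) [0.61098436 0.17326109]
(7, 34) [0.59864047 0.08815159]
```

```bash
cat >> h.py <<'E'
def plan(goal,hgoal,n=20,arc=True):
    st=ctrl.get_state();M=R.from_rotvec(st["tool_rot"]).as_matrix();p=st["position"]
    h0=np.arctan2(M[1,0],M[0,0]);h1=np.radians(hgoal)
    a=np.linspace(0,1,n+1)
    if arc:
        th=np.arctan2(p[1],p[0])+a*(np.arctan2(goal[1],goal[0])-np.arctan2(p[1],p[0]))
        rr=np.hypot(p[0],p[1])+a*(np.hypot(goal[0],goal[1])-np.hypot(p[0],p[1]))
        xy=np.c_[rr*np.cos(th),rr*np.sin(th)]
    else: xy=p[:2]+a[:,None]*(np.array(goal[:2])-p[:2])
    h=h0+a*(h1-h0)
    for i in range(n):
        d=(xy[i+1]-xy[i])*1e3;c,s_=np.cos(h[i]),np.sin(h[i])
        print("%.1f %.1f %.1f %.2f;"%(c*d[0]+s_*d[1],-(goal[2]-p[2])*1e3/n,-s_*d[0]+c*d[1],-np.degrees(h1-h0)/n))
def now():
    st=ctrl.get_state();M=R.from_rotvec(st["tool_rot"]).as_matrix()
    print("t",st["time"],"p",st["position"].round(4),"h",np.degrees(np.arctan2(M[1,0],M[0,0])).round(2),"down",M[:,1].round(3),"F",np.round(st["ft_force"],2),"g",st["grip_width"])
E
python3 -c "
from h import *
plan((.623,.293,.221),-8.25)"
```

```text
-0.0 0.1 50.3 -2.76;
-1.5 0.1 50.5 -2.76;
-3.0 0.1 50.6 -2.76;
-4.5 0.1 50.6 -2.76;
-6.0 0.1 50.6 -2.76;
-7.5 0.1 50.5 -2.76;
-9.0 0.1 50.5 -2.76;
-10.5 0.1 50.3 -2.76;
-12.0 0.1 50.1 -2.76;
-13.5 0.1 49.9 -2.76;
-15.0 0.1 49.6 -2.76;
-16.5 0.1 49.3 -2.76;
-18.0 0.1 49.0 -2.76;
-19.4 0.1 48.5 -2.76;
-20.9 0.1 48.1 -2.76;
-22.4 0.1 47.6 -2.76;
-23.8 0.1 47.0 -2.76;
-25.3 0.1 46.5 -2.76;
-26.7 0.1 45.8 -2.76;
-28.1 0.1 45.2 -2.76;
```

{"api": "drive_tool", "payload": {"increments": "0 0 50 -2.8 0; -1.5 0 50.5 -2.8 0; -3 0 50.5 -2.8 0; -4.5 0 50.5 -2.8 0; -6 0 50.5 -2.8 0; -7.5 0 50.5 -2.8 50; -9 0 50.5 -2.8 100; -10.5 0 50.5 -2.8 150; -12 0 50 -2.8 165; -13.5 0 50 -2.8 165; -15 0 49.5 -2.8 165; -16.5 0 49.5 -2.8 165; -18 0 49 -2.8 165; -19.5 0 48.5 -2.8 165; -21 0 48 -2.8 165; -22.5 0 47.5 -2.8 165; -24 0 47 -2.8 165; -25.5 0 46.5 -2.8 165; -26.5 0 46 -2.8 165; -28 0 45 -2.8 165"}}

```text
time: 2.75
position: [0.615, 0.2949, 0.2222]
tool_rot: [-1.569, 0.101, -0.101]
ft_force: [0.4, -0.3, 0.2]
grip_width: 0.351
```

Run:
```python
from h import *
now()
t=get_image("top");s=get_image("side");w=get_image("wrist")
import pickle;pickle.dump((t,s,w),open("ts2.pkl","wb"))
cv2.imwrite("pics/w2.png",w["img"][:,:,::-1])
plan((.623,.293,.1),-8.25,3,False)
```

```text
t 2.75 p [0.615  0.2949 0.2222] h -7.35 down [-0. -0. -1.] F [ 0.42 -0.32  0.17] g 0.3512157092454772
3.6 40.9 -1.4 0.42;
3.7 40.9 -1.4 0.42;
3.7 40.9 -1.3 0.42;
```

View pics/w2.png

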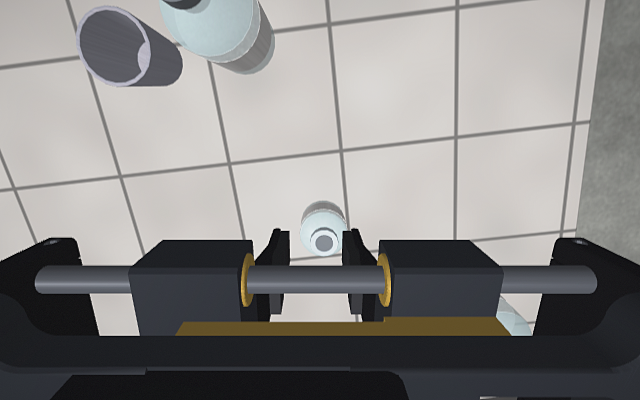

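The wrist view shows the vial cap at about (322,240), between the fingers, with the tall bottle and beaker above it.

Run:
```python
from h import *
import pickle
t,s,w=pickle.load(open("ts2.pkl","rb"))
print("wrist cap",plane(w,322.5,242,.075), "tcp",proj(w,[.615,.2949,.2222]))
print("top proj cap",proj(t,[.6115,.235,.075]))
T=w["camera_from_world"];print(-T[:3,:3].T@T[:3,3])
crop(t,215,385,130,240,4.6,"pics/t2.png")
```

```text
wrist cap [0.61097953 0.23753727 0.075     ] tcp [323.2194733  256.47954189]
top proj cap [232.83619784 189.09306829]
[0.62071055 0.3778995  0.38486386]
```

View pics/t2.png

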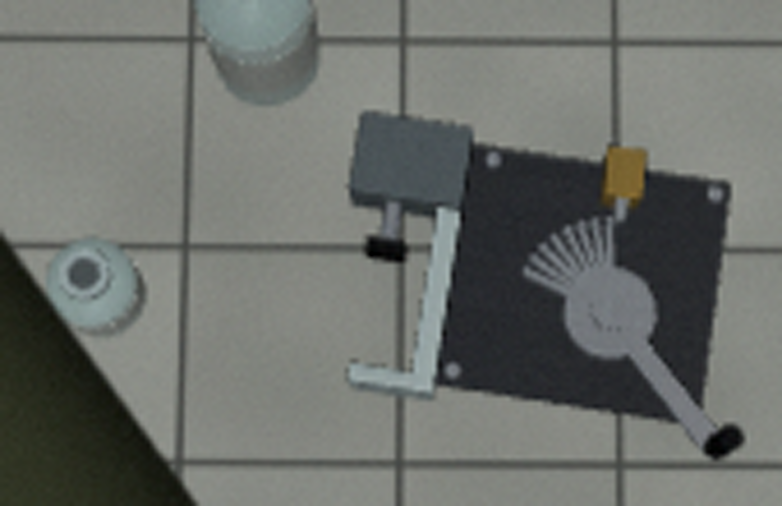

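{"api": "drive_tool", "payload": {"increments": "1.6 0 1 -1.9 165; 0 50 0 0 165; 0 50 0 0 165; 0 50 0 0 165; 0 40 0 0 165; 0 12 0 0 165; 0 0 0 0 165"}}

```text
time: 3.78
position: [0.6179, 0.293, 0.0204]
tool_rot: [-1.57, 0.077, -0.077]
ft_force: [0.4, 0.4, 0.2]
grip_width: 0.349
```

Run:
```python
from h import *
now()
s=get_image("side");w=get_image("wrist")
cv2.imwrite("pics/w3.png",w["img"][:,:,::-1]);crop(s,200,400,140,300,4,"pics/s3.png")
```

```text
t 3.775 p [0.6179 0.293  0.0204] h -5.61 down [-0.    -0.001 -1.   ] F [0.39 0.45 0.23] g 0.34912857690568627
```

View pics/s3.png

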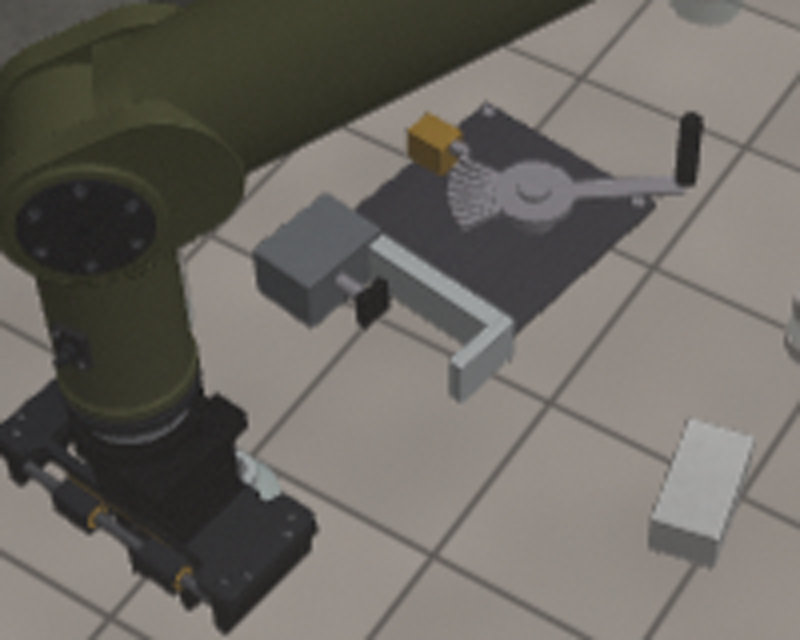

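View pics/w3.png

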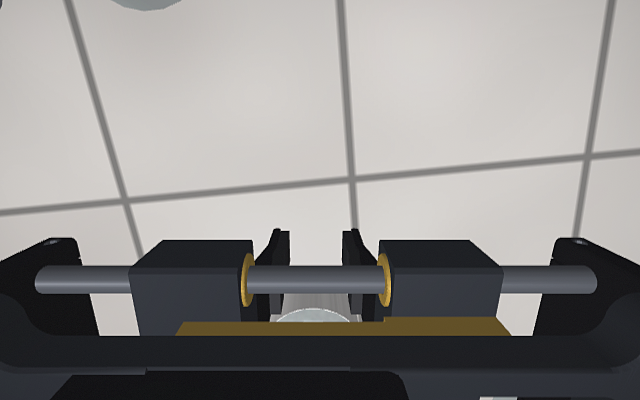

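{"api": "drive_tool", "payload": {"increments": "0 0 -8 0 165; 0 0 -8 0 165; 0 0 -8 0 165; 0 0 -10 0 165; 0 0 -10 0 165; 0 0 -10 0 165; 0 0 -10 0 165; 0 0 -10 0 165; 0 0 -10 0 165; 0 0 -10 0 165; 0 0 -10 0 165; 0 0 -10 0 165; 0 0 -10 0 165; 0 0 -10 0 165; 0 0 -8 0 165; 0 0 -5 0 165; 0 0 0 0 165"}}

```text
time: 6.0
position: [0.6028, 0.1465, 0.0201]
tool_rot: [-1.571, 0.077, -0.076]
ft_force: [0.7, 0.5, 0.4]
grip_width: 0.351
```

Run:
```python
from h import *
now()
s=get_image("side");t=get_image("top");w=get_image("wrist")
cv2.imwrite("pics/w4.png",w["img"][:,:,::-1]);crop(s,220,380,150,290,4,"pics/s4.png");crop(t,220,385,140,240,4.8,"pics/t4.png")
st=ctrl.get_state()
from fit import r,Rz
print(Rz(r.x[2]).T@(st["position"][:2]-r.x[:2])*1e3)
```

```text
t 6.0 p [0.6028 0.1465 0.0201] h -5.57 down [-0.001 -0.001 -1.   ] F [0.73 0.54 0.4 ] g 0.3507072423831739
[ 2.43253118 92.79206884]
```

View pics/s4.png

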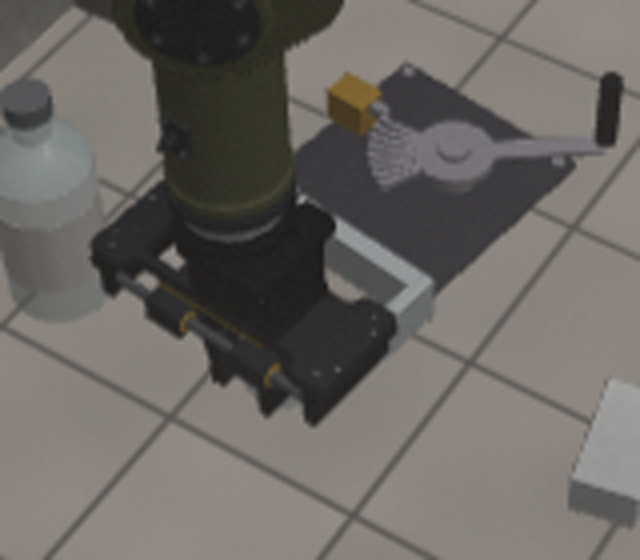

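View pics/t4.png

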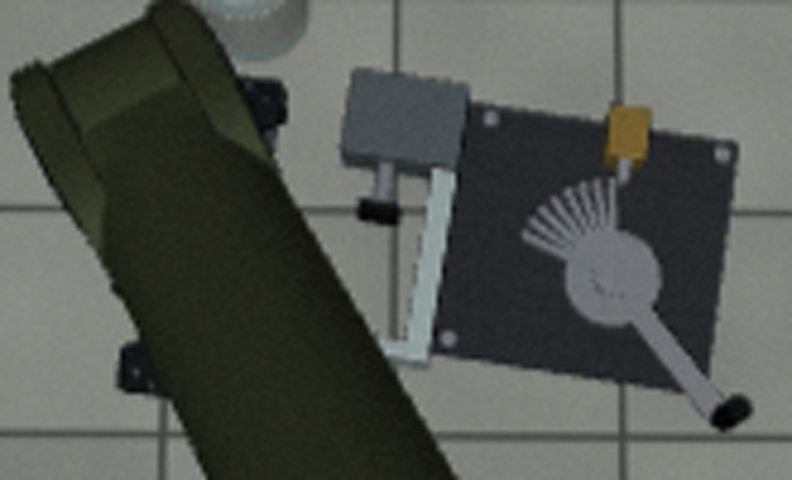

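View pics/w4.png

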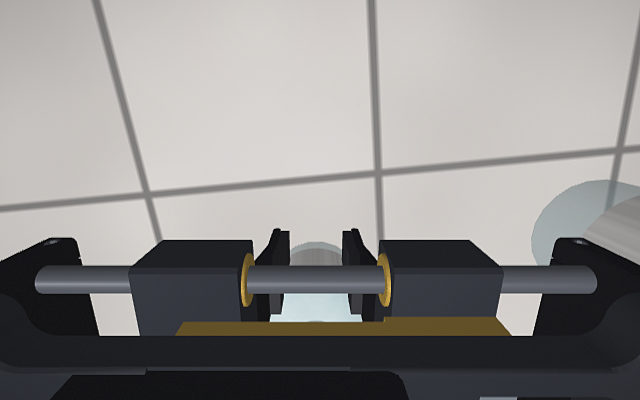

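{"api": "drive_tool", "payload": {"increments": "0.4 0 -8 0 165; 0.4 0 -8 0 165; 0.4 0 -8 0 165; 0 0 -8 0 165; 0 0 -7 0 165; 0 0 -5 0 165; 0 0 -3 0 165; 0 0 0 0 165"}}

```text
time: 7.15
position: [0.5997, 0.1007, 0.0205]
tool_rot: [-1.57, 0.076, -0.076]
ft_force: [-0.4, 0.1, 0.7]
grip_width: 0.351
```

{"api": "drive_tool", "payload": {"increments": "0 0 -2 0 165; 0 0 -2 0 165; 0 0 -2 0 165; 0 0 -1 0 165; 0 0 -1 0 165"}}

```text
time: 7.78
position: [0.5989, 0.0931, 0.0206]
tool_rot: [-1.569, 0.076, -0.076]
ft_force: [-0.8, 1.2, 0.0]
grip_width: 0.354
```

Run:
```python
from h import *
now()
s=get_image("side");w=get_image("wrist")
cv2.imwrite("pics/w5.png",w["img"][:,:,::-1]);crop(s,220,380,150,290,4,"pics/s5.png")
st=ctrl.get_state()
from fit import r,Rz
print(Rz(r.x[2]).T@(st["position"][:2]-r.x[:2])*1e3)
```

```text
t 7.775 p [0.5989 0.0931 0.0206] h -5.52 down [ 0.  0. -1.] F [-0.79  1.21  0.02] g 0.3535557118357972
[ 6.65020106 38.79342065]
```

View pics/s5.png

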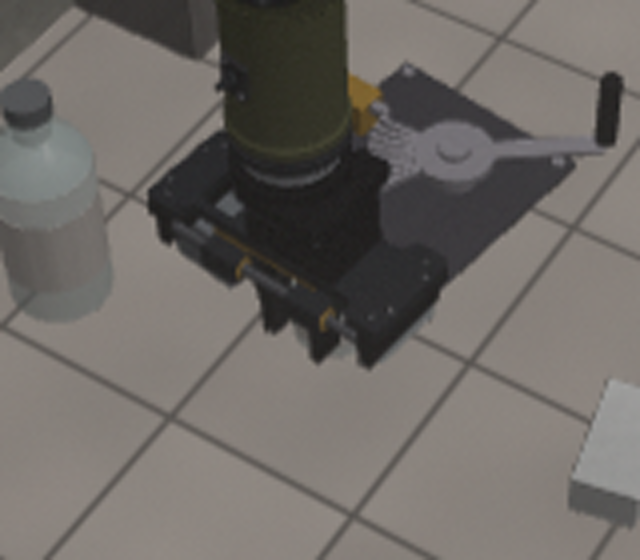

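Continue in 1 mm steps until contact with the stop is felt.

{"api": "drive_tool", "payload": {"increments": "0 0 -1 0 165; 0 0 -1 0 165; 0 0 -1 0 165"}}

```text
time: 8.25
position: [0.5986, 0.0901, 0.0205]
tool_rot: [-1.569, 0.076, -0.076]
ft_force: [2.2, 1.9, -0.1]
grip_width: 0.353
```

{"api": "drive_tool", "payload": {"increments": "0 0 -1 0 165; 0 0 -1 0 165"}}

```text
time: 8.5
position: [0.5985, 0.088, 0.0206]
tool_rot: [-1.57, 0.076, -0.076]
ft_force: [-0.3, 1.5, 0.5]
grip_width: 0.346
```

{"api": "drive_tool", "payload": {"increments": "0 0 -1 0 165; 0 0 0 0 165"}}

```text
time: 8.75
position: [0.5984, 0.0875, 0.0206]
tool_rot: [-1.569, 0.075, -0.076]
ft_force: [0.6, 3.0, 0.4]
grip_width: 0.355
```

{"api": "drive_tool", "payload": {"increments": "0 0 -1 0 165; 0 0 0 0 165"}}

```text
time: 9.0
position: [0.5984, 0.0874, 0.0207]
tool_rot: [-1.568, 0.075, -0.076]
ft_force: [0.3, 5.1, 0.1]
grip_width: 0.354
```

{"api": "drive_tool", "payload": {"increments": "0 0 -1 0 165; 0 0 0 0 165"}}

```text
time: 9.25
position: [0.5983, 0.0874, 0.0207]
tool_rot: [-1.567, 0.074, -0.075]
ft_force: [0.3, 5.7, -1.2]
grip_width: 0.353
```

Run:
```python
from h import *
now()
w=get_image("wrist");cv2.imwrite("pics/w6.png",w["img"][:,:,::-1])
```

```text
t 9.25 p [0.5983 0.0874 0.0207] h -5.45 down [ 0.001  0.003 -1.   ] F [ 0.31  5.75 -1.2 ] g 0.3529732571399238
```

View pics/w6.png

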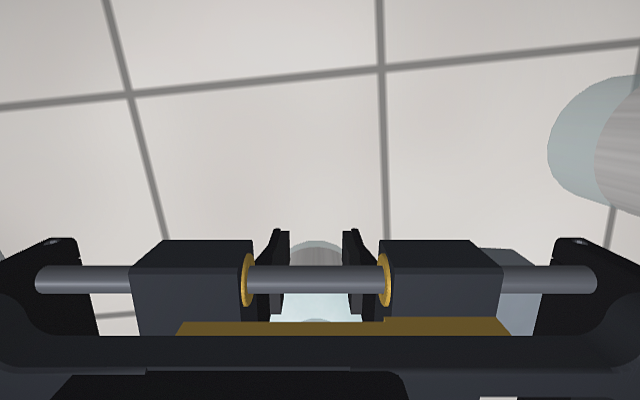

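{"api": "drive_tool", "payload": {"increments": "0 0 3 0 165; 0 0 5 0 165; 0 0 15 0 165; 0 0 25 0 165; 0 0 25 0 165; 0 -50 0 0 165; 0 -50 10 0 165; 0 -60 30 0 120; 0 -40 60 0 60; 0 0 60 0 0; 0 0 20 0 0"}}

```text
time: 10.68
position: [0.6195, 0.3328, 0.2113]
tool_rot: [-1.567, 0.072, -0.07]
ft_force: [0.1, -0.6, 0.2]
grip_width: 0.719
```

Run:
```python
from h import *
now()
s=get_image("side");t=get_image("top");w=get_image("wrist")
import pickle;pickle.dump((t,s,w),open("ts3.pkl","wb"))
cv2.imwrite("pics/w7.png",w["img"][:,:,::-1]);crop(s,220,380,150,290,4,"pics/s7.png");crop(t,220,385,140,240,4.8,"pics/t7.png")
```

```text
t 10.675 p [0.6195 0.3328 0.2113] h -5.18 down [-0.001  0.003 -1.   ] F [ 0.12 -0.58  0.16] g 0.7194936943563852
```

View pics/s7.png

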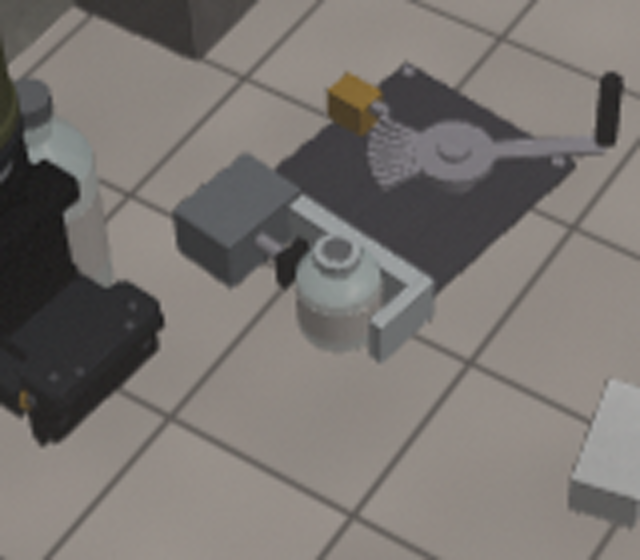

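View pics/t7.png

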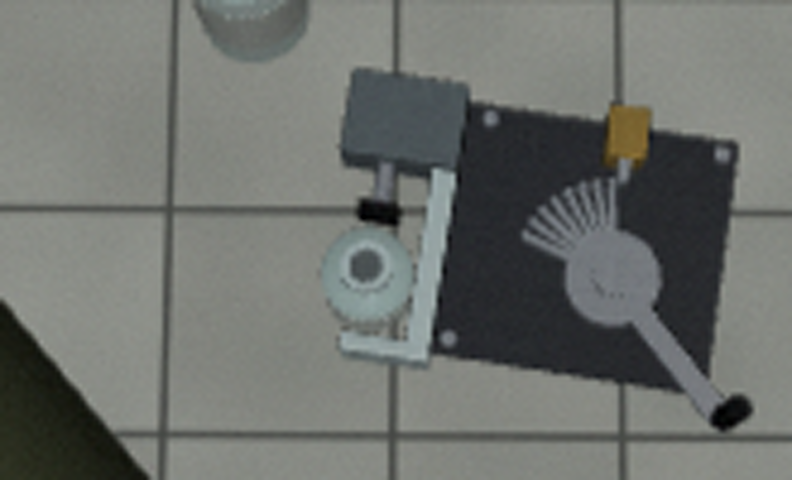

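The bottle is in the seat: its cap is at about (366,265) in the top crop and (338,250) in the side crop. I'll measure it in clamp coordinates and plan the way to the handle.

Run:
```python
from fit import *
import pickle
t3,s3,w3=pickle.load(open("ts3.pkl","rb"))
C=lambda p:Rz(r.x[2]).T@(np.array(p)[:2]-r.x[:2])*1e3
a=T((366,264));b=((338.5)/4-.5+220,(250.5)/4-.5+150)
for d,p in((t3,a),(s3,b)): print(C(plane(d,*p,.075)))
p,e=tri(t3,a,s3,b);print(p,e,C(p))
now()
# handle mean
hp=tri(t,T((740,408)),s,S((600,80)));print("handle tri",hp, C(hp[0]))
# pivot: circle centre on lever top
plan((.509,-.167,.211),-5.2,16)
```

```text
[10.1573004  -1.03053439]
[6.52095738 0.80538093]
[0.59650569 0.05272879 0.07088438] 0.002114237805929351 [ 9.97168038 -1.36241788]
t 10.825 p [0.6208 0.3276 0.2101] h -5.41 down [-0.001 -0.001 -1.   ] F [ 0.41 -0.93 -0.11] g 0.8600355489371695
handle tri (array([ 0.50950488, -0.16630594,  0.09590546]), np.float64(0.0005081681481629285)) [ -44.68942806 -230.61668168]
9.6 -0.1 -35.2 -0.01;
7.5 -0.1 -35.2 -0.01;
5.5 -0.1 -35.0 -0.01;
3.6 -0.1 -34.8 -0.01;
1.6 -0.1 -34.4 -0.01;
-0.3 -0.1 -34.0 -0.01;
-2.1 -0.1 -33.4 -0.01;
-3.9 -0.1 -32.7 -0.01;
-5.6 -0.1 -32.0 -0.01;
-7.3 -0.1 -31.2 -0.01;
-8.9 -0.1 -30.2 -0.01;
-10.4 -0.1 -29.2 -0.01;
-11.8 -0.1 -28.1 -0.01;
-13.2 -0.1 -27.0 -0.01;
-14.4 -0.1 -25.8 -0.01;
-15.6 -0.1 -24.5 -0.01;
```

Run:
```python
from h import *
plan((.5095,-.1665,.211),-71,16)
```

```text
9.6 -0.1 -35.1 4.10;
10.0 -0.1 -34.5 4.10;
10.5 -0.1 -33.8 4.10;
10.9 -0.1 -33.2 4.10;
11.3 -0.1 -32.5 4.10;
11.7 -0.1 -31.8 4.10;
12.0 -0.1 -31.2 4.10;
12.4 -0.1 -30.5 4.10;
12.7 -0.1 -29.9 4.10;
13.0 -0.1 -29.2 4.10;
13.2 -0.1 -28.5 4.10;
13.5 -0.1 -27.9 4.10;
13.7 -0.1 -27.2 4.10;
13.9 -0.1 -26.6 4.10;
14.0 -0.1 -25.9 4.10;
14.2 -0.1 -25.3 4.10;
```

{"api": "drive_tool", "payload": {"increments": "9.5 0 -35 4.1 0; 10 0 -34.5 4.1 0; 10.5 0 -34 4.1 0; 11 0 -33 4.1 0; 11.5 0 -32.5 4.1 0; 11.5 0 -32 4.1 0; 12 0 -31 4.1 0; 12.5 0 -30.5 4.1 0; 12.5 0 -30 4.1 0; 13 0 -29 4.1 0; 13 0 -28.5 4.1 0; 13.5 0 -28 4.1 0; 13.5 0 -27 4.1 0; 14 0 -26.5 4.1 0; 14 0 -26 4.1 0; 14 0 -25 4.1 0; 0 0 0 0 0"}}

```text
time: 12.95
position: [0.5077, -0.1692, 0.2112]
tool_rot: [-1.346, 0.968, -0.968]
ft_force: [0.2, -0.0, 0.7]
grip_width: 1.0
```

Run:
```python
from h import *
now()
w=get_image("wrist");cv2.imwrite("pics/w8.png",w["img"][:,:,::-1])
s=get_image("side");crop(s,270,430,100,240,4,"pics/s8.png")
plan((.5095,-.1665,.12),-71,2,False)
print("pred handle px",proj(w,[.5095,-.1665,.096]))
import pickle;pickle.dump(w,open("w8.pkl","wb"))
print(ctrl.get_state()["joint_positions"].round(2))
```

```text
t 12.95 p [ 0.5077 -0.1692  0.2112] h -71.49 down [-0.    -0.001 -1.   ] F [ 0.22 -0.04  0.69] g 0.9997035395802572
0.3 45.6 -0.1 -0.08;
0.3 45.6 -0.1 -0.08;
pred handle px [312.87123215 191.30421874]
[ 0.55  0.1  -0.3   1.74  0.03  1.3  -1.  ]
```

View pics/w8.png

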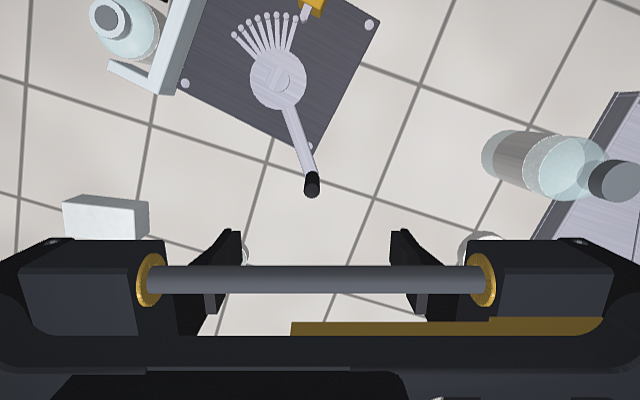

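View pics/s8.png

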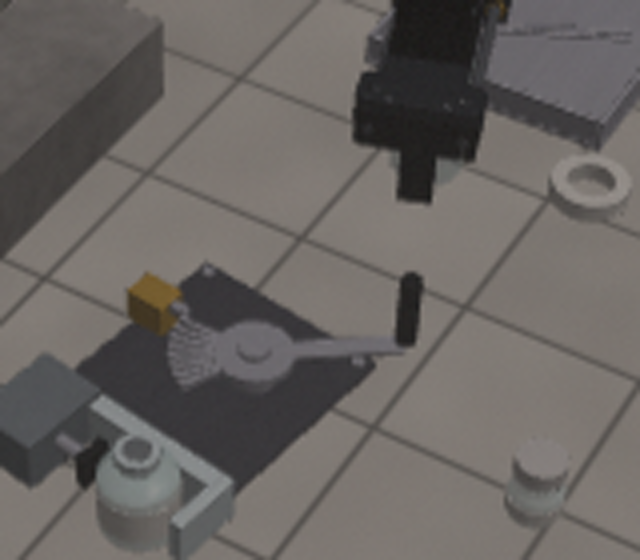

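{"api": "drive_tool", "payload": {"increments": "0 40 0 0 0; 0 40 0 0 0; 0 15 0 0 0; 0 0 0 0 0; 0 0 0 0 0"}}

```text
time: 13.68
position: [0.5109, -0.1661, 0.1178]
tool_rot: [-1.346, 0.96, -0.965]
ft_force: [0.3, -0.5, 0.6]
grip_width: 0.999
```

Run:
```python
from h import *
now()
plan((.5095,-.1665,.048),-71,1,False)
```

```text
t 13.675 p [ 0.5109 -0.1661  0.1178] h -71.09 down [ 0.003 -0.001 -1.   ] F [ 0.28 -0.48  0.64] g 0.9990531506840805
-0.1 69.8 -1.4 -0.09;
```

{"api": "drive_tool", "payload": {"increments": "0 25 -1.5 0 0; 0 25 0 0 0; 0 18 0 0 0; 0 2 0 0 0; 0 0 0 0 120; 0 0 0 0 180; 0 0 0 0 200", "squeeze": 15}}

```text
time: 14.55
position: [0.5086, -0.1668, 0.0469]
tool_rot: [-1.347, 0.962, -0.964]
ft_force: [1.0, -0.1, -1.5]
grip_width: 0.743
```

Run:
```python
from h import *
now()
s=get_image("side");crop(s,270,430,100,240,4,"pics/s9.png")
w=get_image("wrist");cv2.imwrite("pics/w9.png",w["img"][:,:,::-1])
```

```text
t 14.55 p [ 0.5086 -0.1668  0.0469] h -71.13 down [ 0.001 -0.001 -1.   ] F [ 0.96 -0.11 -1.5 ] g 0.7432061088283805
```

View pics/s9.png

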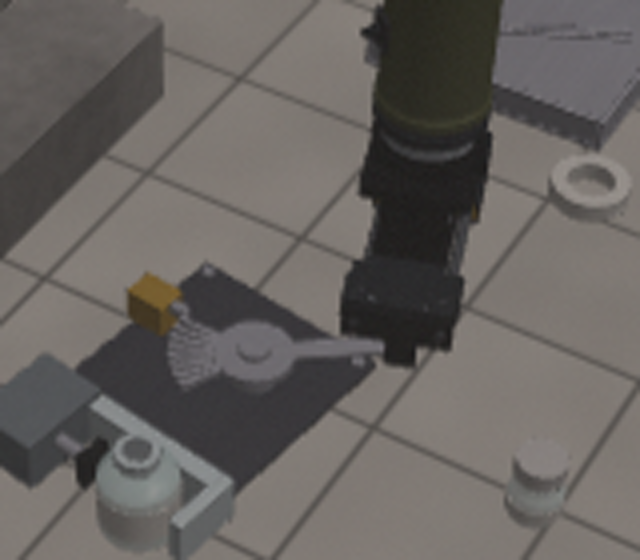

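View pics/w9.png

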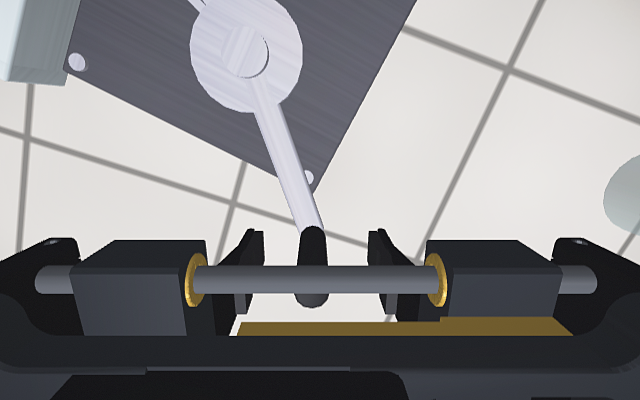

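Pin top is at about (312,295) in the wrist view, centred between the jaws. Closing on it now.

{"api": "drive_tool", "payload": {"increments": "0 0 0 0 220; 0 0 0 0 255; 0 0 0 0 255; 0 0 0 0 255; 0 0 0 0 255; 0 0 0 0 255; 0 0 0 0 255; 0 0 0 0 255", "squeeze": 20}}

```text
time: 15.65
position: [0.5076, -0.1654, 0.046]
tool_rot: [-1.347, 0.964, -0.961]
ft_force: [-2.7, 4.8, 2.8]
grip_width: 0.181
```

Run:
```python
from h import *
now()
w=get_image("wrist");cv2.imwrite("pics/w10.png",w["img"][:,:,::-1])
```

```text
t 15.65 p [ 0.5076 -0.1654  0.046 ] h -71.09 down [-0.001  0.001 -1.   ] F [-2.66  4.79  2.82] g 0.18149883992354138
```

View pics/w10.png

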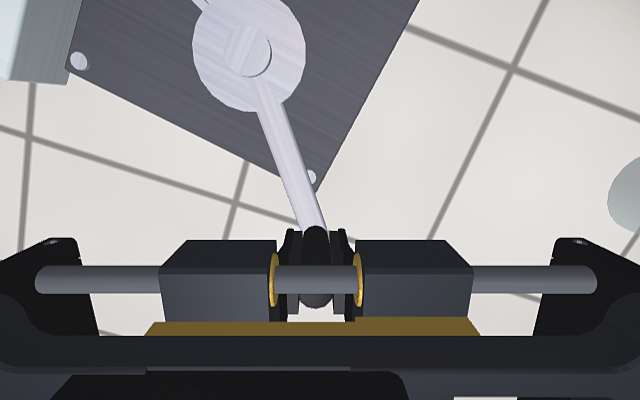

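{"api": "drive_tool", "payload": {"increments": "-2 0 -0.6 0 255; 0 0 0 0 255", "squeeze": 25}}

```text
time: 15.95
position: [0.5075, -0.1653, 0.0461]
tool_rot: [-1.347, 0.962, -0.965]
ft_force: [2.2, 1.0, -1.1]
grip_width: 0.174
```

{"api": "drive_tool", "payload": {"increments": "-2.1 0 -0.6 0 255; 0 0 0 0 255"}}

```text
time: 16.2
position: [0.5065, -0.164, 0.0463]
tool_rot: [-1.347, 0.961, -0.966]
ft_force: [4.2, -1.4, -5.0]
grip_width: 0.178
```

{"api": "drive_tool", "payload": {"increments": "-2.1 0 -0.6 0 255; 0 0 0 0 255"}}

```text
time: 16.45
position: [0.505, -0.1619, 0.0463]
tool_rot: [-1.347, 0.962, -0.965]
ft_force: [4.8, -1.7, -4.6]
grip_width: 0.177
```

{"api": "drive_tool", "payload": {"increments": "-2.1 0 -0.6 0 255; 0 0 0 0 255"}}

```text
time: 16.7
position: [0.5042, -0.1607, 0.0463]
tool_rot: [-1.347, 0.961, -0.966]
ft_force: [6.2, -2.4, -5.9]
grip_width: 0.177
```

{"api": "drive_tool", "payload": {"increments": "-2.1 0 -0.6 0 255; 0 0 0 0 255"}}

```text
time: 16.95
position: [0.5036, -0.1599, 0.0464]
tool_rot: [-1.347, 0.959, -0.968]
ft_force: [8.9, -4.4, -8.4]
grip_width: 0.177
```

{"api": "drive_tool", "payload": {"increments": "-2.1 0 -0.6 0 255; 0 0 0 0 255"}}

```text
time: 17.2
position: [0.5014, -0.1565, 0.0463]
tool_rot: [-1.347, 0.962, -0.965]
ft_force: [5.4, -1.4, -4.1]
grip_width: 0.176
```

{"api": "drive_tool", "payload": {"increments": "-2.1 0 -0.6 0 255; 0 0 0 0 255"}}

```text
time: 17.45
position: [0.5, -0.1543, 0.0463]
tool_rot: [-1.347, 0.962, -0.964]
ft_force: [5.9, 0.5, -5.4]
grip_width: 0.181
```

```bash
cat > lev.py <<'E'
import numpy as np,sys
pv=np.array([.5945,-.0980])
p0=np.array([.5076,-.1654]);a0=np.arctan2(*(p0-pv)[::-1])%(2*np.pi)
D=[l.split() for l in open("log.txt") if l.strip()]
D=np.array(D,float)
for x,y,fx,fy in D:
    v=np.array([x,y])-pv;a=np.arctan2(v[1],v[0])%(2*np.pi)
    d=np.array([np.sin(a),-np.cos(a)])
    print("th %.3f r %.1f  resist %.1f radial %.1f"%(a0-a,np.hypot(*v)*1e3,-(d@[fx,fy]),np.array([np.cos(a),np.sin(a)])@[fx,fy]))
E
cat > log.txt <<'E'
.5075 -.1653 2.2 1.0
.5065 -.1640 4.2 -1.4
.5050 -.1619 4.8 -1.7
.5042 -.1607 6.2 -2.4
.5036 -.1599 8.9 -4.4
.5014 -.1565 5.4 -1.4
.5000 -.1543 5.9 .5
E
python3 lev.py
python3 - <<'E'
from h import *
now()
E
```

```text
th 0.001 r 110.0  resist 0.6 radial -2.4
th 0.016 r 110.0  resist 3.6 radial -2.5
th 0.040 r 110.0  resist 4.2 radial -2.9
th 0.053 r 109.9  resist 5.5 radial -3.7
th 0.062 r 110.0  resist 8.6 radial -4.9
th 0.099 r 110.0  resist 4.1 radial -3.8
th 0.122 r 110.0  resist 2.6 radial -5.3
t 17.45 p [ 0.5    -0.1543  0.0463] h -71.12 down [ 0.002 -0.    -1.   ] F [ 5.89  0.55 -5.35] g 0.180618970184181
```

{"api": "drive_tool", "payload": {"increments": "-2.2 0 -0.1 0 255; 0 0 0 0 255"}}

```text
time: 17.7
position: [0.4988, -0.1521, 0.0462]
tool_rot: [-1.347, 0.963, -0.964]
ft_force: [3.7, -1.3, -3.7]
grip_width: 0.176
```

{"api": "drive_tool", "payload": {"increments": "-2.2 0 -0.1 0 255; 0 0 0 0 255"}}

```text
time: 17.95
position: [0.4976, -0.1499, 0.0462]
tool_rot: [-1.347, 0.963, -0.963]
ft_force: [2.6, 0.2, -2.3]
grip_width: 0.176
```

{"api": "drive_tool", "payload": {"increments": "-2.2 0 -0.1 0 255; 0 0 0 0 255"}}

```text
time: 18.2
position: [0.4969, -0.1484, 0.0462]
tool_rot: [-1.348, 0.963, -0.964]
ft_force: [3.7, -2.5, -3.1]
grip_width: 0.181
```

{"api": "drive_tool", "payload": {"increments": "-2.2 0 -0.1 0 255; 0 0 0 0 255"}}

```text
time: 18.45
position: [0.496, -0.1465, 0.0462]
tool_rot: [-1.348, 0.963, -0.964]
ft_force: [2.5, -4.5, -2.5]
grip_width: 0.174
```

{"api": "drive_tool", "payload": {"increments": "-2.2 0 -0.1 0 255; 0 0 0 0 255"}}

```text
time: 18.7
position: [0.4954, -0.1453, 0.0463]
tool_rot: [-1.348, 0.962, -0.965]
ft_force: [3.5, -5.4, -2.8]
grip_width: 0.173
```

{"api": "drive_tool", "payload": {"increments": "-2.2 0 -0.1 0 255; 0 0 0 0 255"}}

```text
time: 18.95
position: [0.4945, -0.1435, 0.0462]
tool_rot: [-1.348, 0.963, -0.965]
ft_force: [3.6, -5.3, -3.5]
grip_width: 0.179
```

{"api": "drive_tool", "payload": {"increments": "-2.2 0 -0.1 0 255; 0 0 0 0 255"}}

```text
time: 19.2
position: [0.493, -0.1399, 0.0461]
tool_rot: [-1.348, 0.965, -0.963]
ft_force: [0.7, -2.0, -0.9]
grip_width: 0.177
```

{"api": "drive_tool", "payload": {"increments": "-2.2 0 0 0 255; 0 0 0 0 255"}}

```text
time: 19.45
position: [0.4922, -0.1377, 0.0461]
tool_rot: [-1.348, 0.964, -0.962]
ft_force: [-0.1, -3.4, 0.1]
grip_width: 0.178
```

{"api": "drive_tool", "payload": {"increments": "-2.2 0 0 0 255; 0 0 0 0 255"}}

```text
time: 19.7
position: [0.4913, -0.1354, 0.046]
tool_rot: [-1.348, 0.965, -0.962]
ft_force: [-1.8, -3.1, 3.1]
grip_width: 0.174
```

{"api": "drive_tool", "payload": {"increments": "-2.2 0 0 0 255; 0 0 0 0 255"}}

```text
time: 19.95
position: [0.4908, -0.1334, 0.046]
tool_rot: [-1.348, 0.964, -0.962]
ft_force: [-3.0, -3.0, 2.5]
grip_width: 0.177
```

```bash
cat > log.txt <<'E'
.4988 -.1521 3.7 -1.3
.4976 -.1499 2.6 .2
.4969 -.1484 3.7 -2.5
.4960 -.1465 2.5 -4.5
.4954 -.1453 3.5 -5.4
.4945 -.1435 3.6 -5.3
.4930 -.1399 .7 -2.0
.4922 -.1377 -.1 -3.4
.4913 -.1354 -1.8 -3.1
.4908 -.1334 -3 -3
E
python3 lev.py
python3 - <<'E'
from h import *
now()
E
```

```text
th 0.145 r 109.9  resist 3.0 radial -2.6
th 0.168 r 109.9  resist 1.1 radial -2.4
th 0.183 r 109.8  resist 3.9 radial -2.1
th 0.202 r 109.8  resist 5.1 radial -0.3
th 0.214 r 109.8  resist 6.4 radial -0.8
th 0.233 r 109.9  resist 6.3 radial -1.1
th 0.268 r 109.8  resist 2.1 radial 0.1
th 0.290 r 109.7  resist 3.1 radial 1.3
th 0.312 r 109.8  resist 2.3 radial 2.7
th 0.331 r 109.6  resist 1.9 radial 3.8
t 19.95 p [ 0.4908 -0.1334  0.046 ] h -71.12 down [-0.002  0.    -1.   ] F [-3.01 -3.05  2.51] g 0.17746297582533654
```

{"api": "drive_tool", "payload": {"increments": "-2.2 0 -0.6 0 255; 0 0 0 0 255"}}

```text
time: 20.2
position: [0.4902, -0.1319, 0.0461]
tool_rot: [-1.348, 0.963, -0.963]
ft_force: [-1.8, -4.5, 1.4]
grip_width: 0.181
```

{"api": "drive_tool", "payload": {"increments": "-2.2 0 -0.4 0 255; 0 0 0 0 255"}}

```text
time: 20.45
position: [0.4896, -0.13, 0.0461]
tool_rot: [-1.347, 0.962, -0.964]
ft_force: [0.6, -4.9, -0.1]
grip_width: 0.176
```

{"api": "drive_tool", "payload": {"increments": "-2.2 0 -0.2 0 255; 0 0 0 0 255"}}

```text
time: 20.7
position: [0.4892, -0.1288, 0.0462]
tool_rot: [-1.347, 0.961, -0.966]
ft_force: [1.9, -7.8, -0.9]
grip_width: 0.177
```

{"api": "drive_tool", "payload": {"increments": "-2.2 0 0.1 0 255; 0 0 0 0 255"}}

```text
time: 20.95
position: [0.4886, -0.1266, 0.0461]
tool_rot: [-1.347, 0.962, -0.966]
ft_force: [1.8, -5.6, -1.3]
grip_width: 0.175
```

{"api": "drive_tool", "payload": {"increments": "-2.2 0 0.2 0 255; 0 0 0 0 255"}}

```text
time: 21.2
position: [0.4878, -0.1236, 0.0461]
tool_rot: [-1.347, 0.962, -0.964]
ft_force: [0.8, -5.3, -1.4]
grip_width: 0.175
```

{"api": "drive_tool", "payload": {"increments": "-2.2 0 0.3 0 255; 0 0 0 0 255"}}

```text
time: 21.45
position: [0.4871, -0.1206, 0.0461]
tool_rot: [-1.347, 0.962, -0.963]
ft_force: [0.9, -3.2, -1.0]
grip_width: 0.18
```

{"api": "drive_tool", "payload": {"increments": "-2.2 0 0.3 0 255; 0 0 0 0 255"}}

```text
time: 21.7
position: [0.4866, -0.1182, 0.0462]
tool_rot: [-1.346, 0.963, -0.963]
ft_force: [1.5, -1.0, -1.5]
grip_width: 0.177
```

{"api": "drive_tool", "payload": {"increments": "-2.2 0 0.3 0 255; 0 0 0 0 255"}}

```text
time: 21.95
position: [0.4863, -0.1163, 0.0462]
tool_rot: [-1.347, 0.962, -0.963]
ft_force: [3.0, -2.0, -2.7]
grip_width: 0.175
```

{"api": "drive_tool", "payload": {"increments": "-2.2 0 0.4 0 255; 0 0 0 0 255"}}

```text
time: 22.2
position: [0.4861, -0.1149, 0.0462]
tool_rot: [-1.347, 0.962, -0.964]
ft_force: [2.6, -3.1, -3.3]
grip_width: 0.174
```

```bash
cat > log.txt <<'E'
.4902 -.1319 -1.8 -4.5
.4896 -.1300 .6 -4.9
.4892 -.1288 1.9 -7.8
.4886 -.1266 1.8 -5.6
.4878 -.1236 .8 -5.3
.4871 -.1206 .9 -3.2
.4866 -.1182 1.5 -1
.4863 -.1163 3 -2
.4861 -.1149 2.6 -3.1
E
python3 lev.py
python3 - <<'E'
from h import *
now()
s=get_image("side");t=get_image("top")
crop(s,220,380,150,290,4,"pics/s11.png");crop(t,220,385,140,240,4.8,"pics/t11.png")
E
```

```text
th 0.345 r 109.7  resist 3.7 radial 3.1
th 0.364 r 109.7  resist 4.9 radial 0.9
th 0.375 r 109.7  resist 8.0 radial 0.4
th 0.396 r 109.7  resist 5.9 radial -0.3
th 0.424 r 109.7  resist 5.3 radial 0.5
th 0.452 r 109.8  resist 3.3 radial -0.2
th 0.475 r 109.8  resist 1.3 radial -1.3
th 0.492 r 109.7  resist 2.5 radial -2.6
th 0.505 r 109.7  resist 3.5 radial -2.1
t 22.2 p [ 0.4861 -0.1149  0.0462] h -71.12 down [ 0.001 -0.001 -1.   ] F [ 2.64 -3.13 -3.33] g 0.17449990160643397
```

View pics/s11.png

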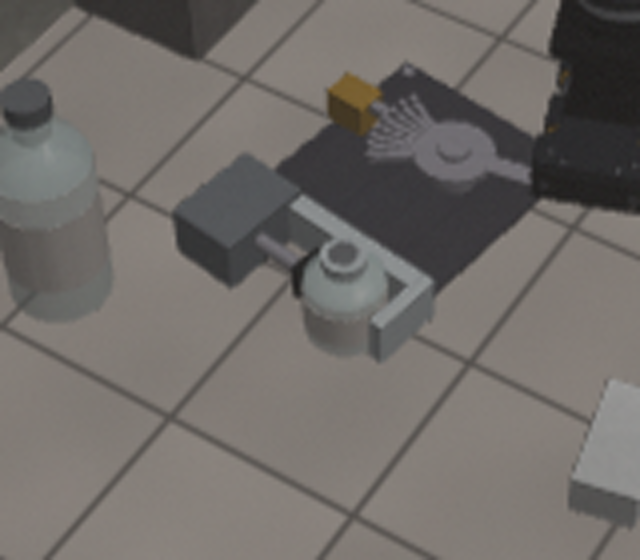

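{"api": "drive_tool", "payload": {"increments": "-2.1 0 0.7 0 255; 0 0 0 0 255"}}

```text
time: 22.55
position: [0.4859, -0.1131, 0.0462]
tool_rot: [-1.348, 0.962, -0.964]
ft_force: [3.6, -4.0, -2.8]
grip_width: 0.177
```

{"api": "drive_tool", "payload": {"increments": "-2.1 0 0.7 0 255; 0 0 0 0 255"}}

```text
time: 22.8
position: [0.4857, -0.1119, 0.0462]
tool_rot: [-1.348, 0.962, -0.966]
ft_force: [3.7, -5.9, -3.3]
grip_width: 0.182
```

{"api": "drive_tool", "payload": {"increments": "-2.1 0 0.7 0 255; 0 0 0 0 255"}}

```text
time: 23.05
position: [0.4855, -0.1103, 0.0462]
tool_rot: [-1.349, 0.963, -0.966]
ft_force: [3.4, -6.5, -3.7]
grip_width: 0.178
```

{"api": "drive_tool", "payload": {"increments": "-2.1 0 0.6 0 255; 0 0 0 0 255"}}

```text
time: 23.3
position: [0.4852, -0.107, 0.0462]
tool_rot: [-1.348, 0.963, -0.965]
ft_force: [1.6, -5.4, -2.2]
grip_width: 0.171
```

{"api": "drive_tool", "payload": {"increments": "-1.6 0 0.4 0 255; 0 0 0 0 255"}}

```text
time: 23.55
position: [0.4851, -0.1052, 0.0462]
tool_rot: [-1.348, 0.963, -0.964]
ft_force: [3.3, -4.5, -1.9]
grip_width: 0.18
```

```bash
cat > log.txt <<'E'
.4859 -.1131 3.6 -4
.4857 -.1119 3.7 -5.9
.4855 -.1103 3.4 -6.5
.4852 -.1070 1.6 -5.4
.4851 -.1052 3.3 -4.5
E
python3 lev.py
```

```text
th 0.522 r 109.6  resist 4.5 radial -3.0
th 0.533 r 109.7  resist 6.3 radial -2.9
th 0.547 r 109.7  resist 6.8 radial -2.6
th 0.578 r 109.7  resist 5.5 radial -1.2
th 0.594 r 109.6  resist 4.7 radial -3.0
```

{"api": "drive_tool", "payload": {"increments": "-1.6 0 0.7 0 255; 0 0 0 0 255"}}

```text
time: 23.8
position: [0.485, -0.1028, 0.0461]
tool_rot: [-1.348, 0.964, -0.963]
ft_force: [1.0, -3.5, -1.5]
grip_width: 0.179
```

{"api": "drive_tool", "payload": {"increments": "-1.3 0 0.7 0 255; 0 0 0 0 255; 0 0 0 0 255"}}

```text
time: 24.18
position: [0.485, -0.1009, 0.046]
tool_rot: [-1.348, 0.964, -0.962]
ft_force: [-2.4, -3.1, 1.5]
grip_width: 0.178
```

```bash
python3 - <<'E'
from h import *
s=get_image("side");t=get_image("top")
crop(s,220,380,150,290,4,"pics/s12.png");crop(t,220,385,140,240,4.8,"pics/t12.png")
now()
st=ctrl.get_state();open("log.txt","w").write("%f %f %f %f"%(*st["position"][:2],*st["ft_force"][:2]))
from fit import *
b=tri
E
python3 lev.py
```

```text
t 24.275 p [ 0.485 -0.101  0.046] h -71.12 down [-0.001  0.    -1.   ] F [-2.57 -3.58  1.51] g 0.1783902797410265
th 0.632 r 109.6  resist 3.5 radial 2.7
```

View pics/s12.png

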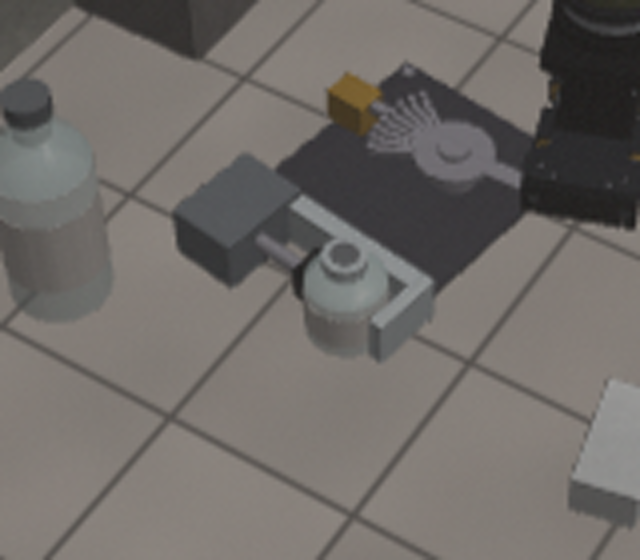

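View pics/t12.png

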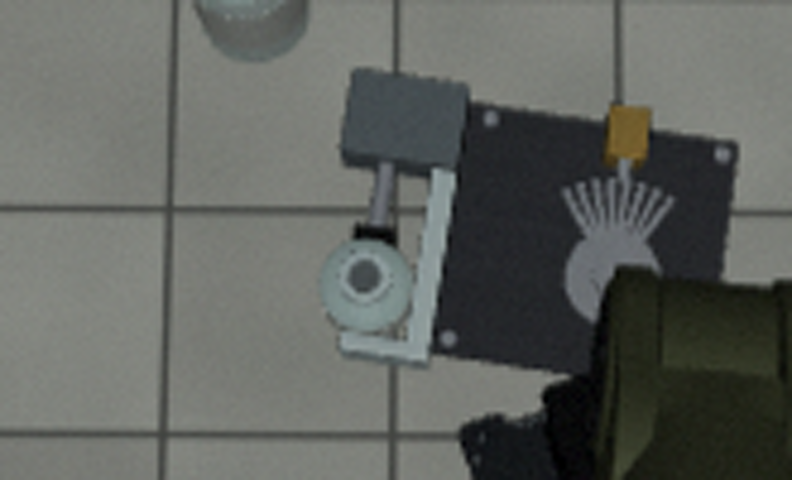

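The pad is now against the bottle, which has moved to the near wall. I'll check its position in clamp coordinates, and hold still to confirm the lever stays put.

{"api": "drive_tool", "payload": {"increments": "0 0 0 0 255; 0 0 0 0 255; 0 0 0 0 255; 0 0 0 0 255; 0 0 0 0 255; 0 0 0 0 255"}}

```text
time: 25.02
position: [0.485, -0.1011, 0.046]
tool_rot: [-1.348, 0.964, -0.963]
ft_force: [-3.4, -4.0, 1.7]
grip_width: 0.177
```

```bash
python3 - <<'E'
from fit import *
now()
C=lambda p:Rz(r.x[2]).T@(np.array(p)[:2]-r.x[:2])*1e3
import pickle
print("top cap",C(plane(t,*T((365,276)),.075)),"side",C(plane(s,344.5/4-.5+220,258/4-.5+150,.075)))
st=ctrl.get_state();open("log.txt","w").write("%f %f %f %f"%(*st["position"][:2],*st["ft_force"][:2]))
d=get_image("top");cv2.imwrite("pics/t13.png",d["img"][:,:,::-1])
E
python3 lev.py
```

```text
t 25.025 p [ 0.485  -0.1011  0.046 ] h -71.13 down [-0.001 -0.    -1.   ] F [-3.37 -4.05  1.72] g 0.1772454684464396
top cap [ 2.84192076 -1.57659454] side [-0.82565547  3.1128729 ]
th 0.631 r 109.5  resist 4.0 radial 3.5
```

View pics/t13.png

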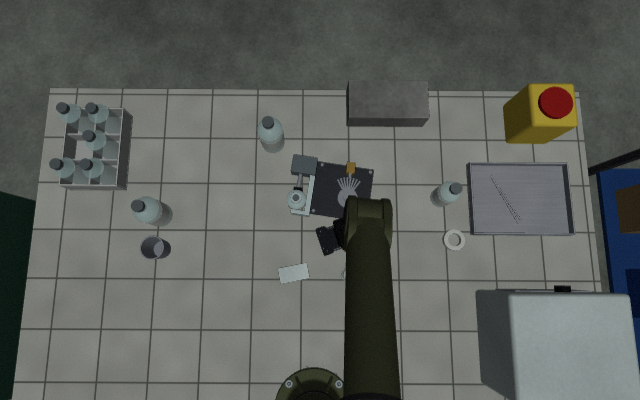

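The two views disagree by a few mm on the bottle's y, so I'll measure the shift more precisely by detecting the dark cap centre before and after the lever swing.

Run:
```python
from fit import *
import pickle
t3,s3,_=pickle.load(open("ts3.pkl","rb"))
t4=get_image("top");s4=get_image("side")
pickle.dump((t4,s4),open("ts4.pkl","wb"))
C=lambda p:Rz(r.x[2]).T@(np.array(p)[:2]-r.x[:2])*1e3
def cap(d,g):
    z=proj(d,g);x0,y0=np.round(z).astype(int)-8
    k=6;a=cv2.resize(cv2.cvtColor(d["img"],cv2.COLOR_RGB2GRAY)[y0:y0+17,x0:x0+17],None,fx=k,fy=k,interpolation=cv2.INTER_CUBIC)
    lo,hi=int(a[30:72,30:72].min()),int(np.median(a)); m=(a<(lo+hi)/2).astype(np.uint8)
    n,l,stt,c=cv2.connectedComponentsWithStats(m)
    j=min(range(1,n),key=lambda i:np.hypot(*(c[i]-51))+1000*(stt[i,4]<60)); 
    return (c[j]+.5)/k-.5+[x0,y0],stt[j,4]
for nm,(tt,ss),g in(("before",(t3,s3),[.5955,.054,.075]),("after",(t4,s4),[.588,.0555,.075])):
    for d in(tt,ss):
        c,A=cap(d,g);print(nm,c.round(2),A,C(plane(d,*c,.075)).round(1))
crop(s4,280,350,190,250,11,"pics/s14.png");crop(t4,270,330,165,225,9,"pics/t14.png")
```

```text
before [295.68 194.94] 1119 [ 9.1 -0.7]
before [303.92 211.87] 939 [7.5 0.5]
after [295.41 197.18] 1109 [ 2.5 -0.9]
after [305.66 213.07] 1009 [1.2 0.6]
```

View pics/s14.png

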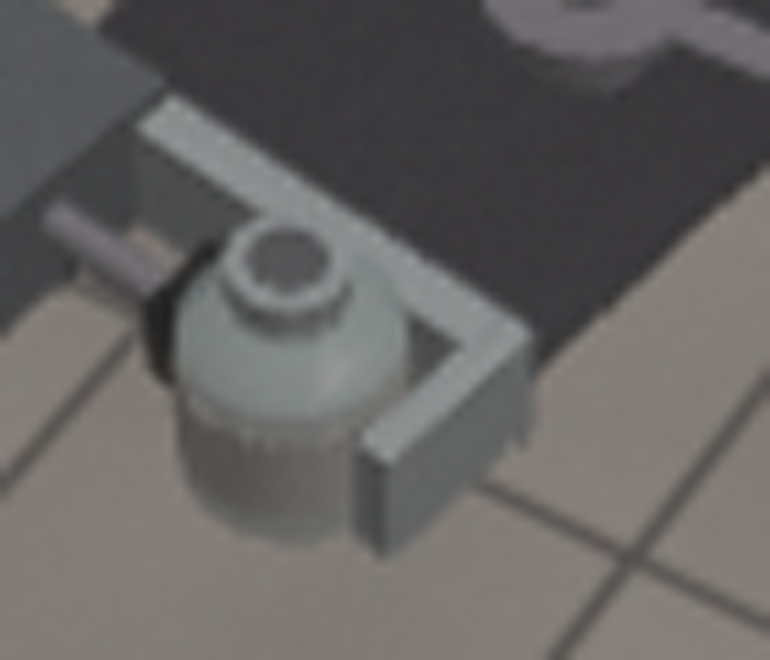

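View pics/t14.png

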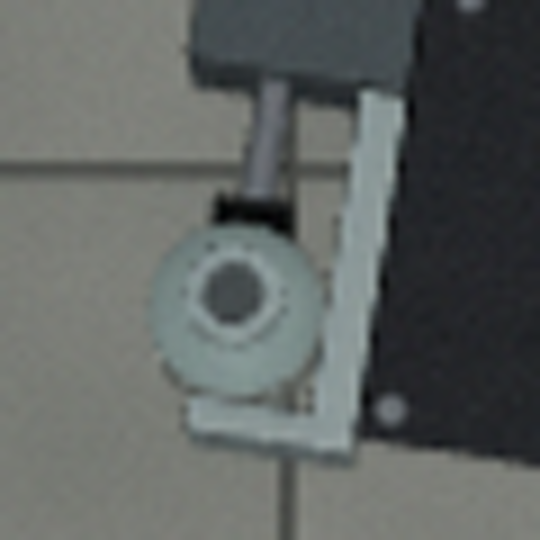

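Run:
```python
from h import *
from bench import workorder
now()
print(workorder.close_job())
now()
```

```text
t 25.175 p [ 0.485  -0.1012  0.046 ] h -71.13 down [-0.001 -0.    -1.   ] F [-3.88 -3.7   3.27] g 0.17361093717639128
the job is handed in; nothing more can be done
None
the job is handed in; nothing more can be done
```

I pushed the bottle into the seat until it stalled against the end stop, swung the lever four clicks, and handed the job in at 25.2 s still gripping the handle.

- **Push:** The bottle slid upright between the half-open fingers, and the push force rose to about 5.7 N with no further movement at the stop.
- **Clicks:** I felt them at about 0.10, 0.26, 0.42 and 0.585 rad. The lever is held at about 0.63 rad, before the next tooth at about 0.66 rad and the fifth click at about 0.74 rad. It kept that angle over the last second before hand-in, with about 4 N of resistance and a 25 N grip on the 16 mm pin.
- **Bottle position:** After the swing the cap measured within 1 mm of the end-stop position in both views. The pad had carried it about 6.5 mm to the near wall.
- **Disagreement:** The views put the bottle 2.5 mm (top) and 1.2 mm (side) from the wall-touching position. That is about the 2 mm calibration error, so contact with the wall is inferred from the pad's push, not seen directly. An earlier hand-picked cap position disagreed by up to 5 mm between views. I replaced it with a proper detection of the cap.
- **Other items:** In the last top view every bystander I could see stood where it started. The arm hid the pill jar, so I could not check that one.

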